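# Hold the spice rack's front rail in its notches while it is screwed on

### The arm

A 6-joint arm with a two-finger parallel gripper is mounted at the origin on the work surface. World frame = base frame: x ahead of the robot, y to its left, z up, the work surface at z = 0. Lengths are in m, angles in degrees, forces in N, time in s.
With the tool pointing down it reaches from about 0.4 to 0.825 m from the base axis. Payload 7 kg.
Tool frame: the origin (TCP) lies at the very end of the fingers, on their centre line; the grasp point (between the pads) lies 19 mm behind it (grasp_offset is the x of the grasp point in the tool frame, in m); x points along the fingers, y is the direction in which the jaws open and shut, and the axes are right-handed (so a half turn about x gives the same grasp; the last joint's range is limited). The gripper opens to 88 mm and grips with 3 to 60 N. Pads are 19 mm wide; open, the fingers measure 130 mm over their backs; the gripper's body (78 mm by 193 mm) begins 47 mm behind the grasp point.
Start: joints at [90.705, 20.546, 0.682, 0, -70.136, -16.507], TCP at [0.184, 0.649, 0.2] pointing down, gripper open.
Joint ranges: [-176.03, 176.03], [-82.01, 121.73], [-58.28, 71.71], [-173.87, 95.51], [-174.79, -0.11], [-173.66, 173.66]. Speed limits (degrees/s): [136.94, 136.94, 172.46, 180, 180, 180].

### API

Orientations are given as [roll, pitch, yaw] about the fixed x, y, z axes, in that order (R = Rz(yaw) Ry(pitch) Rx(roll)).
In Python, from plant import get_obs, snapshot, close_job, grasp_offset gives the robot as it stands.
- The arm moves only by the tool carry_out, never from a script. Its argument "series" is a list that holds one entry, the list of rows, each a list of 6 numbers: the shift along the tool's x, y, z in mm, then the turn, a rotation vector about the tool's x, y, z in degrees. A call has 1 to 10 rows; each row is the pose to reach, as a shift and turn from the pose commanded when the call began, along the tool's axes at that moment; what a row does not reach only later rows make up. A row lasts 1/8 s, in which the tool goes at most 62.5 mm and 10.7 degrees, less where a joint would pass 70% of its speed; a pose out of reach is approached as far as the arm can. A call with a gripper value outside its range is refused whole. "hand" is the gripper's target within -1 to 1 (shut at 1, half-way at 0, fully open at -1), set as the call begins (left out, the last holds). The fingers move at their own pace and stop on an object; the grip force is fixed at half the most. Time passes only in rows, so rows that repeat a pose let the fingers close. It gives the time, the measured TCP pose, the force and the opening at its end, in the units of the state.
- get_obs(): the state, without advancing time (a new reading comes with each control period).
- snapshot(name): name is "scene" or "top" or "wrist"; returns a dict with "color" (400x640x3 uint8, red, green, blue), "fx", "fy", "cx", "cy" (pixels), "eye" and "attitude" of the camera in the world. Camera axes: x right, y down, z forward; pixel columns grow to the right and rows downward; lengths in m; the calibration is good to about 2 mm. A picture is of the moment at which its call begins. There is no depth.
- close_job(): hands the job in, once; it reports no verdict.
The state is a dict: "clock": time; "joint_pos": joint angles; "qvel": joint speeds; "tau": joint torques, N m; "tool_pos": TCP position; "orientation": TCP orientation; "force": force on the tool from outside, world axes, zero at the start; "moment": the same for the moment, N m; "opening": finger opening in m.
Only numpy, scipy, OpenCV 4.12 (cv2) and the standard library are available. Lean on these libraries where they do the work, as an engineer would, in place of code of your own. Each camera call takes 0.05 s, during which the arm holds its last target.

### The job

The spice rack is missing its front rail: open the drawer of the tin chest, take out the long rail (not the short offcut), set it down in the notches at the rack's front corners with its ends flush with the rack's sides, and press it level and square back against both notch shoulders with a steady push of about 10 newtons. Finish like that, still holding and pushing it, because someone will then drive the screws: do not let go. Do not shove hard at any time, and leave the jars in the rack, the screwdriver and the dish of screws where they are.

Things in the scene. Friction and masses are not known exactly. Their poses are not given: they have to be found in the camera images.
- drawer (a joint): how far the chest's drawer is out: 0 m is shut, 0.17 m is fully open at its stop; it slides straight out along the chest's -x with about 1.5 N of friction and stays where it is left. It may start up to 20 mm ajar.
- drawer_handle (a point): centre of the drawer's brass handle, an 11 mm round bar, 100 mm long, level along the chest's y, its centre 42 mm in front of the drawer's face, on two thin posts 43 mm either side of the middle; 52 mm above the table, 33 mm below the front part of the chest's top. It travels with the drawer; its axes are the chest's.
- chest: grey tin chest fixed on the table: drawer case 240 (x) x 300 (y) x 85 mm high, a lidded tin on its top's rear half up to 206 mm (front 115 mm of the top free). Origin: centre of its underside, x from front to back; the drawer opens to -x. Drawer shut: inner space x = -0.104 to +0.098, 276 mm wide; floor 10 mm, front 81 mm, side walls 52 mm above the table.
- rail: the rack's front rail: a straight light wooden bar 20 (x) x 200 (y) x 28 mm high, about 75 g, a small screw hole near each end. It lies across the front half of the drawer, on its floor, roughly along the chest's y; an 80 mm offcut of the same stock lies behind it. Origin at the centre of its underside, y along its length; turned end for end it is the same.
- rack: light wooden spice rack 120 (x) x 200 (y) mm, fixed on a rubber mat, open front towards its -x. Origin: centre of its underside, x front to back, y to its left. Sides 14 mm thick, outer faces y = +-0.100; jar floor 18 mm, back 90 mm above the table. Each side's top front corner is notched: a ledge 42 mm above the table, 20 mm deep (x = -0.060 to -0.040), ending at a shoulder.
- seat (a point): where the centre of the rail's underside belongs when the rail is home in the notches: level with the ledges, midway between the sides, 10 mm in front of the shoulder faces; the rail is then flush with the sides at front, top and ends. Axes as the rack's; the push is along +x, the rail lies along y. The contact is hard: some 10 to 20 N per mm.
- shoulders: both notch shoulders of the rack together: upright faces at x = -0.040 of the rack, from 42 to 70 mm above the table. Origin and axes as the rack.
- shoulder_left: the shoulder of the rack's +y side: its upright face is 14 mm wide (y = +0.086 to +0.100) at x = -0.040; origin and axes as the rack.
- shoulder_right: the shoulder of the rack's -y side: its upright face is 14 mm wide (y = -0.100 to -0.086) at x = -0.040; origin and axes as the rack.
- jar_a: corked glass spice jar, 38 mm across, 88 mm high, standing at the back of the rack near its +y end; leave it. Origin at the centre of its underside.
- jar_b: the same kind of jar at the back of the rack near its -y end; leave it. Origin at the centre of its underside.
- driver: screwdriver with a wooden handle, 190 mm long, lying on the table in front; leave it.
- dish: small white dish of screws, 80 mm across, 26 mm high, standing on the table; leave it. Origin at the centre of its underside.

How it is judged (in metres and radians):
On the way, in this order (a step that is already met when the one before it is completed fails the run):
1. the drawer is pulled open (at least 90 mm) (value of joint drawer above 0.09 m), for 0.2 s.
2. the rail is held by the fingers and lifted clear of the drawer (height (world z) of rail above 0.07 m and contact force between the fingers and rail above 1 N), for 0.2 s.
At the end, for the whole second after the job is handed in: Still held: rail at rest in both notches (3 mm front-back, 6 mm endways, 4 mm high, level 0.08 rad, square 0.035 rad of home), pressed on the two shoulders together with 5 to 18 N, at least 0.7 N on each, through the last second, fingers bearing on it with over 3 N (contact force between rail and shoulders between 5 and 18 N and contact force between rail and shoulder_left above 0.7 N and contact force between rail and shoulder_right above 0.7 N and contact force between the fingers and rail above 3 N and x of rail in the frame of seat between -0.003 and 0.003 m and y of rail in the frame of seat between -0.006 and 0.006 m and z of rail in the frame of seat between -0.003 and 0.004 m and angle between the y axis of rail and the y axis of rack, either way round below 0.035 rad and angle between rail's own z axis and vertical below 0.08 rad and linear speed of rail below 0.01 m/s); the arm keeps its last pose, push and grip.
It fails at once if the rail is shoved against the rack with more than 45 N (contact force between rail and rack above 45 N).
It fails at once if a jar in the rack is shifted by more than 20 mm or tipped (distance of any of jar_a, jar_b from where it was at the start of the episode above 0.02 m or angle between any of jar_a, jar_b's own z axis and vertical above 0.4 rad).
It fails at once if the screwdriver or the dish of screws is shifted by more than 30 mm (distance of any of driver, dish from where it was at the start of the episode above 0.03 m).
It also fails if it takes over 72 s, if anything falls off the work surface, if the arm or the gripper's body presses on something with over 40 N, if the wrist force passes 120 N, or if a joint passes its speed limit or range.

## Working session

There is one attempt and no reset: what is moved stays moved. The work goes in short steps, Python scripts to look and compute and a tool call to move; the robot and the scene stay as the last step left them, time stands still between calls to the robot, and variables do not carry over. Pictures are saved under pics/ and viewed, and the job is handed in when it is done.

Besides the shell and the picture viewer there is one more tool, called after "Request:" in YAML: its name, and indented under it one key for each argument. carry_out: Moves the arm, as the interface text tells. Its arguments: {"type":"object","properties":{"series":{"type":"array","items":{"type":"array","items":{"type":"array","items":{"type":"number"}}}},"hand":{"type":"number"}},"required":["series"]}

```bash
ls; mkdir -p pics
python3 - <<'E'
from plant import get_obs, snapshot, grasp_offset
import cv2
print(get_obs(), grasp_offset)
for n in ("scene","top","wrist"):
    s=snapshot(n); cv2.imwrite(f"pics/{n}0.png",s["color"][:,:,::-1]); print(n,{k:s[k] for k in s if k!="color"})
E
```

```text
pics
{'clock': 0.0, 'joint_pos': array([ 9.07040421e+01,  2.05913014e+01,  6.32903086e-01, -2.11409954e-02,
       -7.01350149e+01, -1.65056559e+01]), 'qvel': array([ 0.03333147,  0.04318462,  0.07275586,  0.01711962,  0.11446173,
       -0.00840676]), 'tau': array([ 2.00795825e-03, -5.82716060e+01,  2.93054152e+01,  6.99746087e+00,
        6.78650526e-03, -1.59403389e-04]), 'tool_pos': array([0.18369926, 0.64896113, 0.1989144 ]), 'orientation': array([  94.49659752,   89.9044954 , -101.31221628]), 'force': array([-0.27916048, -0.19389092, -0.24751247]), 'moment': array([ 0.02752833, -0.06318677, -0.05041266]), 'opening': 0.08800511844492828} -0.0188
scene {'fx': 426.8196285192124, 'fy': 426.8196285192124, 'cx': 316.1061019114143, 'cy': 203.29466179225952, 'eye': array([ 0.91260651, -0.78176065,  0.71870077]), 'attitude': array([-129.10405415,   -1.27405367,   27.08751986])}
top {'fx': 504.7601137154688, 'fy': 504.7601137154688, 'cx': 305.91799384515036, 'cy': 198.11903716997398, 'eye': array([ 0.40209625, -0.07881174,  1.47719356]), 'attitude': array([-174.76261218,   -0.43982787,  -90.5993437 ])}
wrist {'fx': 277.00284486802593, 'fy': 277.00284486802593, 'cx': 316.8736878947824, 'cy': 198.6876191267205, 'eye': array([0.25425216, 0.62897544, 0.38510324]), 'attitude': array([ 1.64240468e+02, -1.55780190e-01, -1.05843997e+02])}
```

View pics/scene0.png

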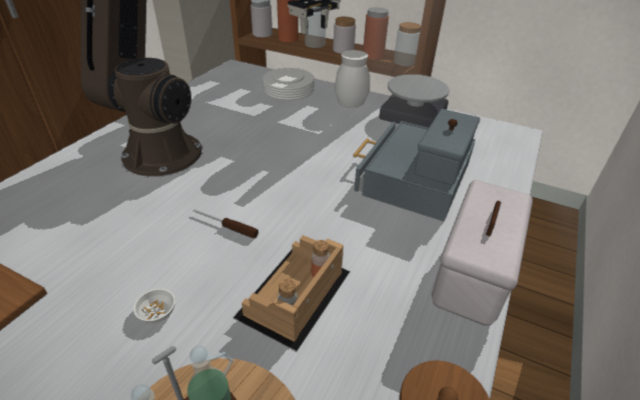

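View pics/top0.png

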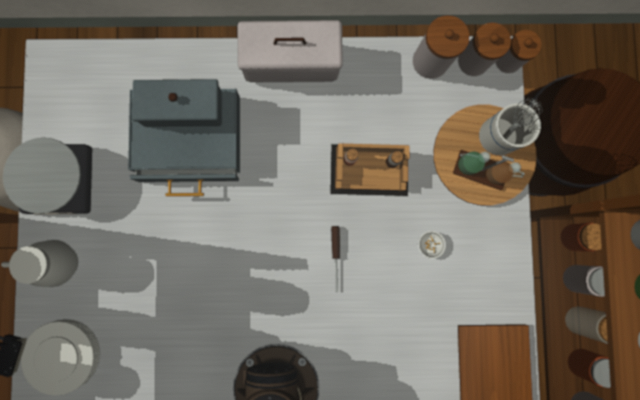

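View pics/wrist0.png

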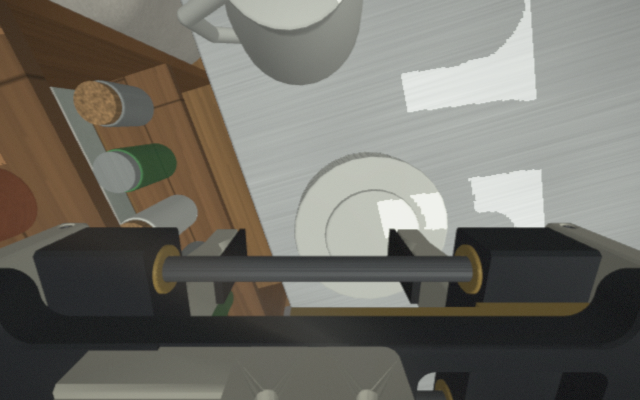

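The scene view shows the chest with its drawer facing the robot and the rack on its black mat. In the top view the handle is near (185,188), the rack near (370,168), the driver near (337,255) and the dish near (433,244). Next I'll zoom in on the top view.

```bash
cat > h.py <<'E'
import numpy as np, cv2
from scipy.spatial.transform import Rotation as R
def cam(s):
    K=np.array([[s["fx"],0,s["cx"]],[0,s["fy"],s["cy"]],[0,0,1]]); return K,R.from_euler('xyz',s["attitude"],degrees=True).as_matrix(),np.array(s["eye"])
def px2pl(s,uv,z):
    K,A,e=cam(s); uv=np.atleast_2d(np.array(uv,float))
    d=(A@np.linalg.inv(K)@np.c_[uv,np.ones(len(uv))].T).T
    return e+d*((z-e[2])/d[:,2])[:,None]
def w2px(s,P):
    K,A,e=cam(s); P=np.atleast_2d(P); c=(A.T@(P-e).T); q=K@c; return (q[:2]/q[2]).T
def crop(s,x0,x1,y0,y1,k,fn):
    cv2.imwrite(fn,cv2.resize(s["color"][y0:y1,x0:x1,::-1],None,fx=k,fy=k,interpolation=cv2.INTER_CUBIC))
E
python3 - <<'E'
from h import *; from plant import *
s=snapshot("top"); crop(s,110,270,60,210,5,"pics/t_chest.png"); crop(s,310,430,130,210,6,"pics/t_rack.png")
s=snapshot("scene"); crop(s,330,490,100,220,5,"pics/s_chest.png"); crop(s,220,360,225,350,5,"pics/s_rack.png")
E
```

```text
(no output)
```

View pics/t_chest.png

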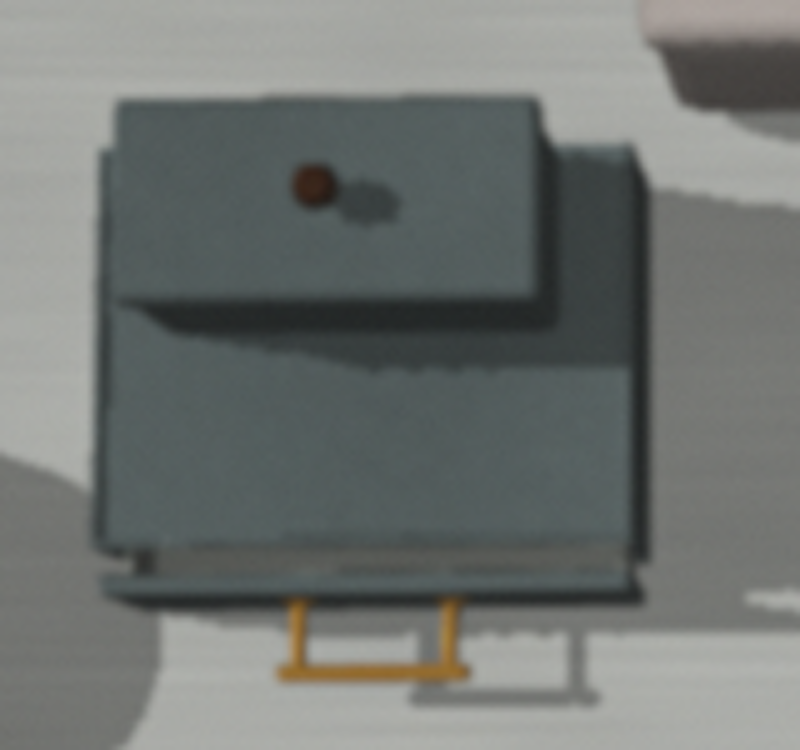

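View pics/t_rack.png

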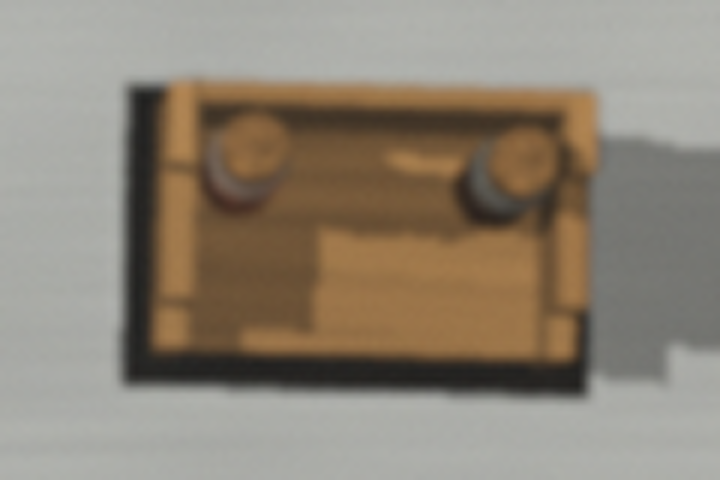

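View pics/s_chest.png

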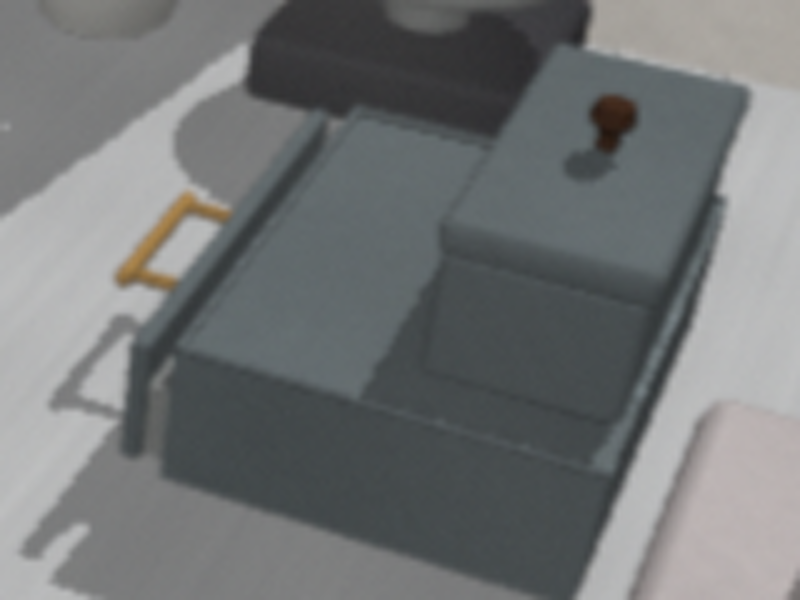

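View pics/s_rack.png

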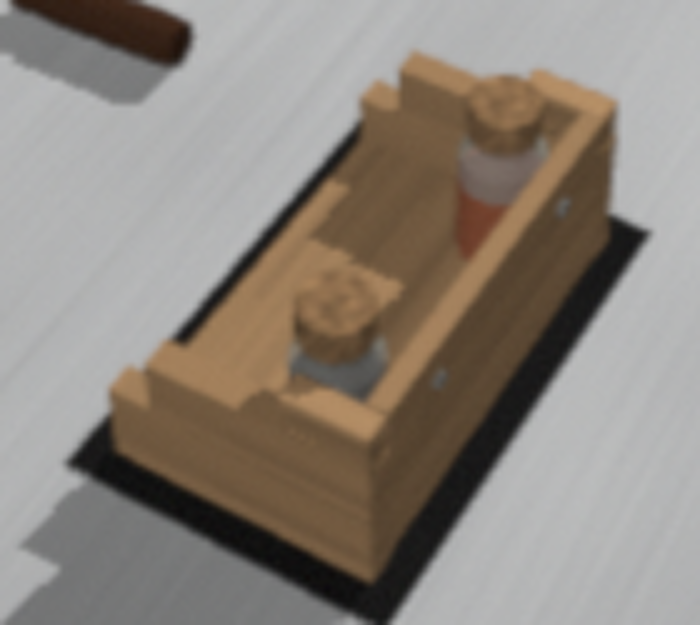

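The top view shows the handle bar from about (166,194.5) to (203,194.5), with the drawer slightly ajar. The rack's ledge front corners are near (335,188) and (406,190), and the back edge is at row 145. Now I'll convert these to positions.

Run:
```python
from h import *; from plant import *
def pc(m): return np.argwhere(m)[:,::-1]
for n in("top","scene"):
    s=snapshot(n); c=s["color"]; hsv=cv2.cvtColor(c,cv2.COLOR_RGB2HSV)
    m=((hsv[...,0]>12)&(hsv[...,0]<26)&(hsv[...,1]>130)&(hsv[...,2]>90)).astype(np.uint8)
    roi=np.zeros_like(m)
    if n=="top": roi[175:205,150:220]=1
    else: roi[130:165,345:380]=1
    m*=roi; p=pc(m)
    P=px2pl(s,p,0.052)
    print(n,len(p),p.min(0),p.max(0)); 
    # bar = the lowest x cluster
    xb=P[:,0]; sel=P[xb<np.percentile(xb,3)+0.012]; 
    print("bar",sel[:,:2].mean(0),sel.min(0),sel.max(0)); rc=cv2.minAreaRect(sel[:,:2].astype(np.float32)*1000);print(rc)
s=snapshot("top")
T=lambda l,z: print(z,np.round(px2pl(s,l,z)[:,:2],4).tolist())
t=lambda x,y,X=310,Y=130,k=6:(X+(x+.5)/k-.5,Y+(y+.5)/k-.5)
print("ledge front corners outer L,R");T([t(152,352),t(577,361)],.042)
print("shoulder top L outer, R outer");T([t(157,302),t(586,310)],.070)
print("back top corners");T([t(168,80),t(598,92)],.090)
print("mat");T([t(128,86),t(123,380),t(586,395)],.0)
t2=lambda x,y:t(x,y,110,60,5)
print("chest top front L R, rear R");T([t2(103,548),t2(634,545),t2(630,148)],.085)
print("drawer front top front edge");T([t2(103,592),t2(634,588)],.081)
s=snapshot("scene")
t3=lambda x,y:t(x,y,220,225,5)
print("scene ledge front L R");T([t3(362,100),t3(111,393)],.042)
print("shoulder top L R");T([t3(402,75),t3(150,355)],.070)
print("back top rear corners L?,R");T([t3(614,103),t3(373,440)],.09)
```

```text
top 130 [166 180] [202 195]
bar [0.54755844 0.25262007] [0.54444474 0.20315873 0.052     ] [0.55583809 0.30492917 0.052     ]
((549.12646484375, 254.07806396484375), (11.3925199508667, 101.71768188476562), 1.371154546737671)
scene 31 [355 140] [368 156]
bar [0.54913158 0.25143183] [0.54636822 0.20627561 0.052     ] [0.55568376 0.30193714 0.052     ]
((550.314697265625, 254.11993408203125), (9.168641090393066, 95.66217803955078), 1.1614617109298706)
ledge front corners outer L,R
0.042 [[0.5611, -0.1745], [0.5548, -0.3774]]
shoulder top L outer, R outer
0.07 [[0.5815, -0.1753], [0.5758, -0.3765]]
back top corners
0.09 [[0.6829, -0.1807], [0.6754, -0.3808]]
mat
0.0 [[0.6983, -0.1675], [0.5521, -0.1628], [0.5425, -0.3901]]
chest top front L R, rear R
0.085 [[0.615, 0.3963], [0.6139, 0.1017], [0.8402, 0.1044]]
drawer front top front edge
0.081 [[0.5909, 0.3971], [0.5904, 0.1021]]
scene ledge front L R
0.042 [[0.5662, -0.1902], [0.5602, -0.3767]]
shoulder top L R
0.07 [[0.5882, -0.193], [0.5776, -0.3719]]
back top rear corners L?,R
0.09 [[0.6841, -0.1837], [0.6786, -0.3789]]
```

The numbers check out. The handle bar is 101 mm long at (0.549, 0.254), and the two views agree to 2 mm. The rack has yaw of about -2° with its seat near (0.569,-0.276), and its width and depth match the given sizes. Next: a helper that works out shifts for a target pose.

```bash
cat >> h.py <<'E'
def go(pos,yaw,cmd=None):
    """tool pointing down, tool y along world dir at angle yaw(deg) (either sense, nearest); returns shift mm, rotvec deg"""
    from plant import get_obs
    o=get_obs(); Rc=R.from_euler('xyz',o["orientation"],degrees=True); p=np.array(o["tool_pos"])
    best=None
    for a in (yaw,yaw+180):
        a=np.radians(a); y=np.array([np.cos(a),np.sin(a),0]); x=np.array([0,0,-1.]); z=np.cross(x,y)
        rv=(Rc.inv()*R.from_matrix(np.c_[x,y,z])).as_rotvec(degrees=True)
        if best is None or np.linalg.norm(rv)<np.linalg.norm(best): best=rv
    sh=Rc.inv().apply(np.array(pos)-p)*1000
    print("t",round(float(o["clock"]),2),"tcp",np.round(p,4),"F",np.round(o["force"],1),"M",np.round(o["moment"],2),"op",round(float(o["opening"]),4),"shift",np.round(sh,1),"rv",np.round(best,2))
    return Rc.as_matrix()
E
python3 - <<'E'
from h import *
print(go((0.5485,0.2535,0.15),0.7).round(3))
E
```

```text
t 0.45 tcp [0.1838 0.6494 0.1998] F [-0.4 -0.8  0.3] M [0.01 0.04 0.04] op 0.0876 shift [  49.8  281.7 -458.7] rv [ 7.35e+01 -1.00e-02 -1.00e-02]
[[-0.    -0.272 -0.962]
 [-0.    -0.962  0.272]
 [-1.     0.    -0.   ]]
```

Request:
carry_out:
  series:
    - [[50,282,-459,73.5,0,0],[50,282,-459,73.5,0,0],[50,282,-459,73.5,0,0],[50,282,-459,73.5,0,0],[50,282,-459,73.5,0,0],[50,282,-459,73.5,0,0],[50,282,-459,73.5,0,0],[50,282,-459,73.5,0,0],[50,282,-459,73.5,0,0],[50,282,-459,73.5,0,0]]
  hand: 0.25

```text
clock: 1.7
tool_pos: [0.55, 0.2506, 0.1493]
orientation: [141.3, 89.9, -128.2]
force: [0.4, -0.4, -0.3]
opening: 0.0328
```

Run:
```python
from h import *; from plant import *
print(go((0.5485,0.2535,0.035),0.7).round(3)); print(get_obs()["joint_pos"].round(1))
s=snapshot("wrist"); cv2.imwrite("pics/w1.png",s["color"][:,:,::-1]); print(s["eye"],s["attitude"])
```

```text
t 1.7 tcp [0.55   0.2506 0.1493] F [ 0.4 -0.4 -0.3] M [ 0.11  0.04 -0.01] op 0.0328 shift [114.3   1.4   3. ] rv [-0.22 -0.04 -0.04]
[[-0.001 -1.    -0.008]
 [-0.001 -0.008  1.   ]
 [-1.     0.001 -0.001]]
[ 43.   16.1 -12.6   0.  -61.3 -42.5]
[0.55103646 0.17735597 0.33538785] [ 1.64381994e+02 -1.06626773e-01 -1.79558145e+02]
```

View pics/w1.png

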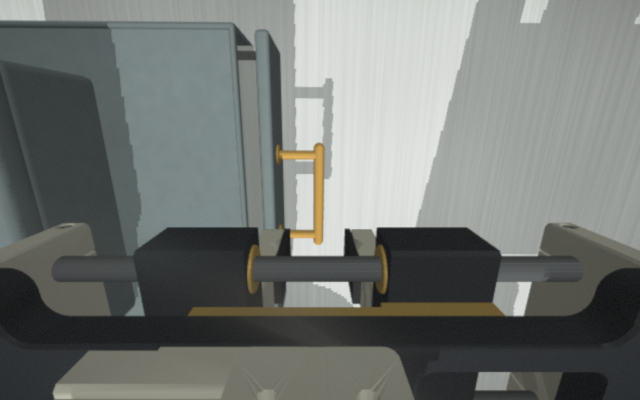

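The wrist view shows the handle bar at column ~319, spanning rows 147–241, and the drawer front at column ~265. I'll check the position from this view.

Run:
```python
from h import *; from plant import *
s=snapshot("wrist")
print(px2pl(s,[(319,148),(318.5,241),(319,195)],.052).round(4), px2pl(s,[(269,35),(277,205)],.081).round(4),px2pl(s,[(236,25),(244,225)],.085).round(4))
```

```text
[[0.5475 0.2046 0.052 ]
 [0.547  0.3067 0.052 ]
 [0.547  0.2538 0.052 ]] [[0.5898 0.1109 0.081 ]
 [0.5876 0.2564 0.081 ]] [[0.6152 0.1051 0.085 ]
 [0.6194 0.2756 0.085 ]]
```

Request:
carry_out:
  series:
    - [[40,2.5,3.5,0,0,0],[70,2.5,3.5,0,0,0],[90,2.5,3.5,0,0,0],[105,2.5,3.5,0,0,0],[114,2.5,3.5,0,0,0],[114,2.5,3.5,0,0,0]]
  hand: 0.36

```text
clock: 2.55
tool_pos: [0.5459, 0.2568, 0.0357]
orientation: [134.1, 90.0, -135.1]
force: [-0.0, -0.9, -0.4]
opening: 0.0279
```

Request:
carry_out:
  series:
    - [[0,0,0,0,0,0],[0,0,0,0,0,0],[0,0,0,0,0,0],[0,0,0,0,0,0]]
  hand: 1

```text
clock: 3.05
tool_pos: [0.5462, 0.2566, 0.0361]
orientation: [-47.9, 90.0, 42.8]
force: [0.3, -0.5, 0.6]
opening: 0.0008
```

The fingers shut on nothing, so I need to look.

Run:
```python
from h import *; from plant import *
s=snapshot("wrist"); cv2.imwrite("pics/w2.png",s["color"][:,:,::-1]); 
a=snapshot("top"); b=snapshot("scene")
crop(a,110,270,60,230,4,"pics/t2.png"); crop(b,320,440,90,210,5,"pics/s2.png")
print(get_obs()["opening"])
```

```text
0.0004992845979151482
```

View pics/w2.png

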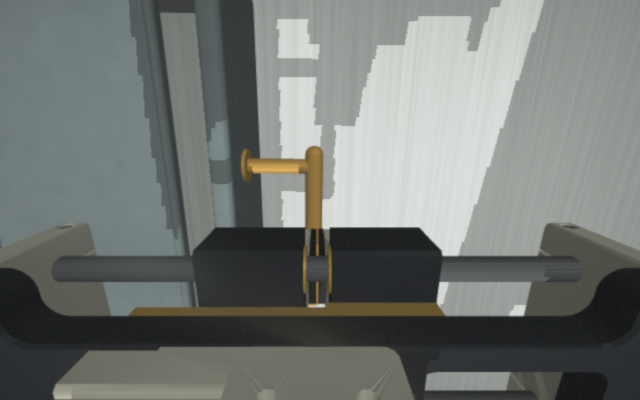

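View pics/s2.png

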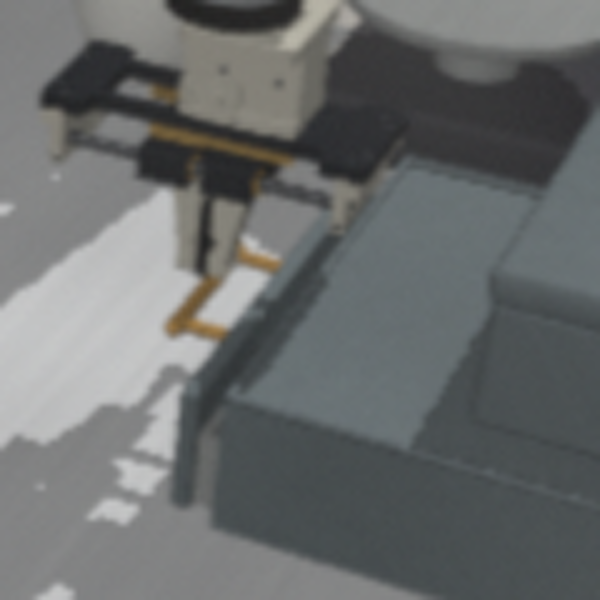

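View pics/t2.png

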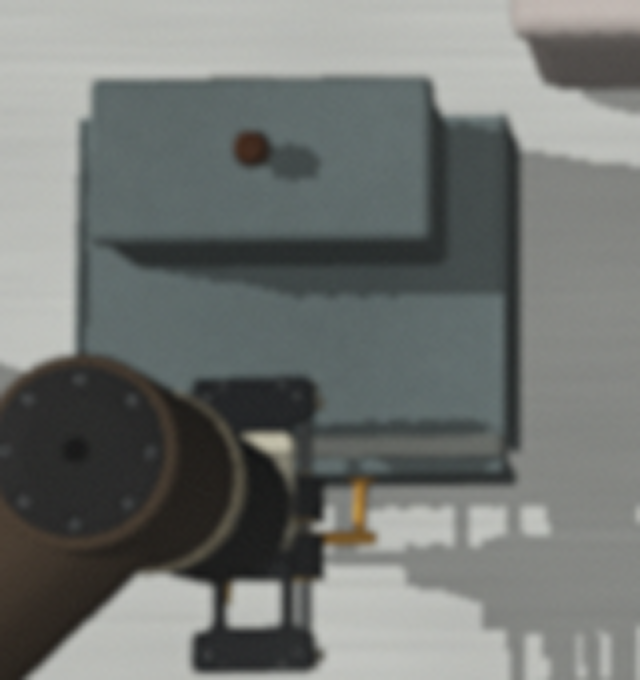

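Run:
```python
from h import *; from plant import *
b=snapshot("scene")
c=b["color"].copy()
crop(b,345,385,125,165,15,"pics/s3.png")
P=[(0.546,0.2566,0.036),(0.5475,0.2545,0.052),(.5475,.2045,.052),(.5475,.3045,.052)]
u=w2px(b,P);print(u.round(1), ((u-[345,125]+.5)*15-.5).round())
```

```text
[[359.9 151.2]
 [360.5 147.1]
 [353.9 155. ]
 [366.8 139.5]] [[230. 400.]
 [240. 338.]
 [141. 458.]
 [334. 224.]]
```

View pics/s3.png

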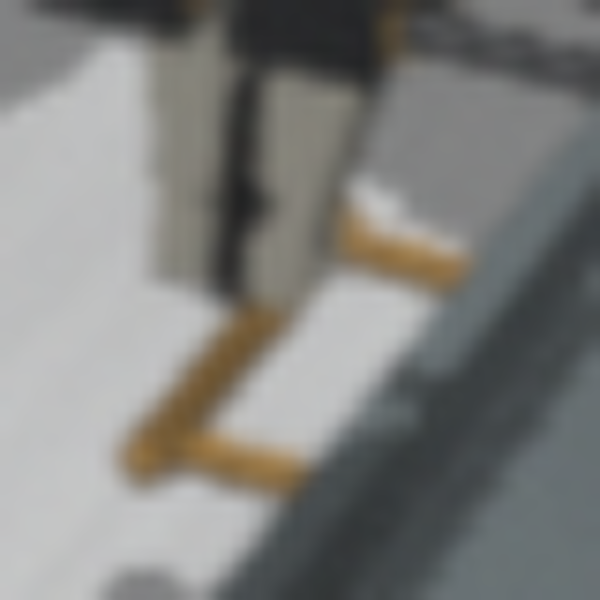

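The scene view shows the fingertips ending at crop row ~300, while the reported TCP projects to row ~400. So the real tips are about 24 mm higher than the reported TCP, at z≈0.061, just above the bar, which explains the empty grasp. I'll descend in small steps and watch the force.

Request:
carry_out:
  series:
    - [[0,0,0,0,0,0],[0,0,0,0,0,0],[6,-1,-2,0,0,0],[12,-1,-2,0,0,0],[18,-1,-2,0,0,0],[20,-1,-2,0,0,0],[20,-1,-2,0,0,0]]
  hand: 0.36

```text
clock: 4.12
tool_pos: [0.5471, 0.2546, 0.0156]
orientation: [137.0, 90.0, -132.3]
force: [-0.1, 0.4, 0.2]
opening: 0.0281
```

Run:
```python
from h import *; from plant import *
go((0.5475,0.2545,0.012),0.5)
b=snapshot("scene"); crop(b,325,405,95,175,8,"pics/s4.png")
s=snapshot("wrist"); cv2.imwrite("pics/w4.png",s["color"][:,:,::-1]);
```

```text
t 4.12 tcp [0.5471 0.2546 0.0156] F [-0.1  0.4  0.2] M [ 0.07 -0.06 -0.03] op 0.0281 shift [ 3.6 -0.4 -0.1] rv [ 0.2  -0.02 -0.02]
```

View pics/s4.png

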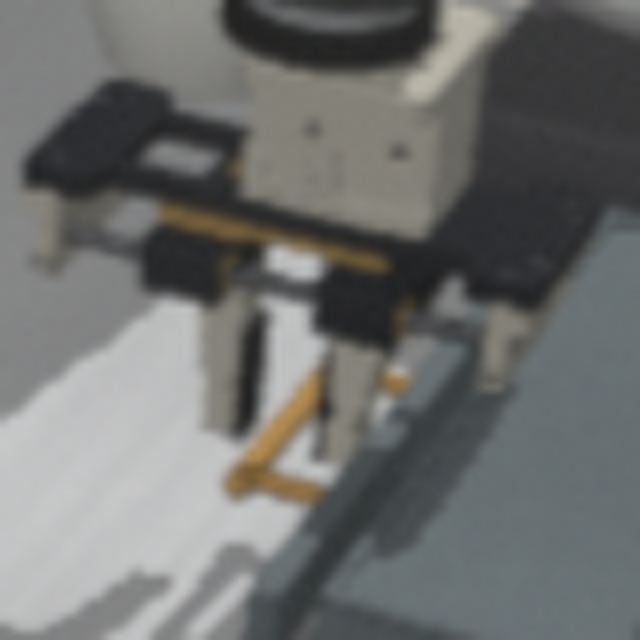

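View pics/w4.png

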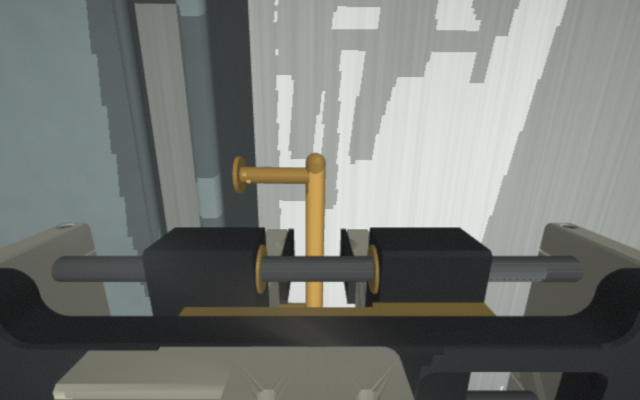

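The scene view now shows the fingers on both sides of the bar. Next I close the gripper.

Request:
carry_out:
  series:
    - [[0,0,0,0,0,0],[0,0,0,0,0,0],[0,0,0,0,0,0],[0,0,0,0,0,0]]
  hand: 1

```text
clock: 4.72
tool_pos: [0.5474, 0.2547, 0.0161]
orientation: [-57.3, 90.0, 33.4]
force: [1.0, 0.3, 1.0]
opening: 0.01
```

Request:
carry_out:
  series:
    - [[0,10,0,0,0,0],[0,25,0,0,0,0],[0,40,0,0,0,0],[0,55,0,0,0,0],[0,75,-0.5,0,0,0],[0,95,-0.5,0,0,0],[0,115,-1,0,0,0],[0,130,-1,0,0,0],[0,142,-1,0,0,0],[0,142,-1,0,0,0]]

```text
clock: 5.98
tool_pos: [0.4044, 0.2546, 0.0161]
orientation: [-20.1, 89.7, 70.6]
force: [-1.0, 12.2, -7.3]
opening: 0.0098
```

Run:
```python
from h import *; from plant import *
go((0.5475,0.2545,0.012),0.5)
b=snapshot("scene"); crop(b,300,460,80,200,5,"pics/s5.png")
s=snapshot("wrist"); cv2.imwrite("pics/w5.png",s["color"][:,:,::-1]);
```

```text
t 5.97 tcp [0.4044 0.2546 0.0161] F [-1.  12.2 -7.3] M [ 4.35  0.5  -0.08] op 0.0098 shift [   4.3 -143.1   -2.1] rv [0.27 0.26 0.09]
```

View pics/s5.png

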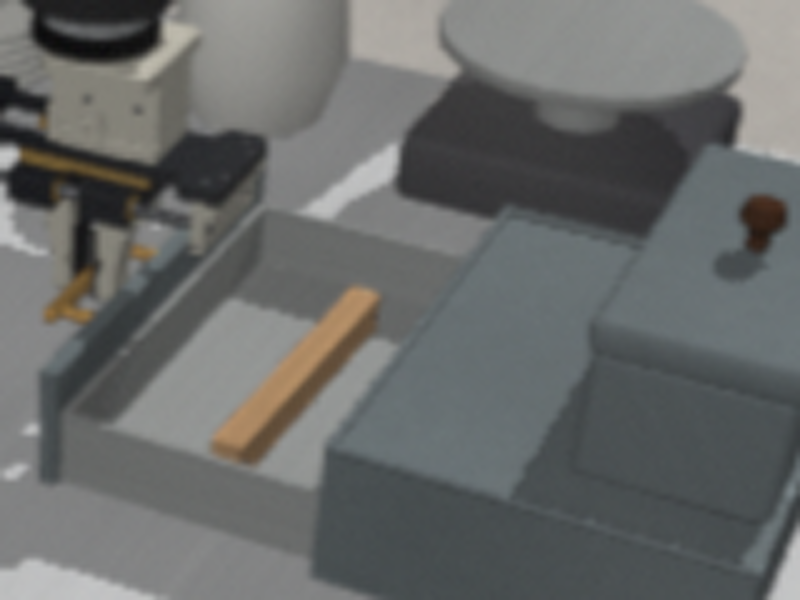

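View pics/w5.png

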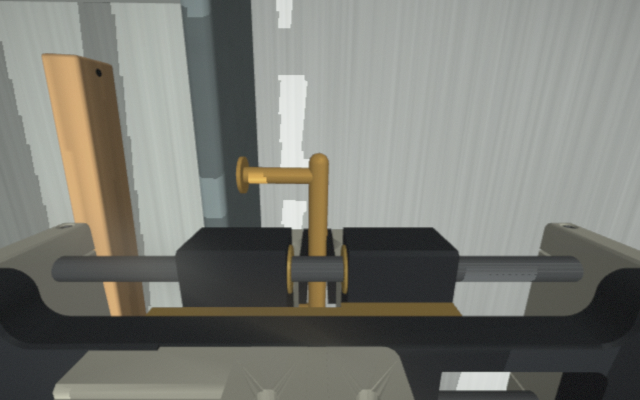

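The drawer is open by about 143 mm more than at the start, and the rail shows in the drawer, from roughly (345,170) to (373,139) in the scene view. I'll release the handle, rise and look.

Request:
carry_out:
  series:
    - [[0,0,0,0,0,0],[0,0,0,0,0,0],[0,0,0,0,0,0],[-40,0,0,0,0,0],[-90,0,0,0,0,0],[-140,0,0,0,0,0],[-150,-60,-60,0,0,0],[-150,-70,-110,0,0,0],[-150,-70,-110,0,0,0],[-150,-70,-110,0,0,0]]
  hand: 0.36

```text
clock: 7.32
tool_pos: [0.4763, 0.1418, 0.1656]
orientation: [117.1, 90.0, -152.4]
force: [-0.2, -0.2, 0.3]
opening: 0.028
```

Run:
```python
from h import *; from plant import *
go((0.5475,0.2545,0.012),0.5)
b=snapshot("top"); crop(b,110,270,60,230,4,"pics/t6.png")
b=snapshot("scene"); crop(b,330,460,100,200,6,"pics/s6.png")
s=snapshot("wrist"); cv2.imwrite("pics/w6.png",s["color"][:,:,::-1]);
```

```text
t 7.33 tcp [0.4763 0.1418 0.1656] F [-0.2 -0.2  0.3] M [ 0.18 -0.04 -0.  ] op 0.028 shift [153.6 -72.4 112. ] rv [ 0.07 -0.02 -0.03]
```

View pics/t6.png

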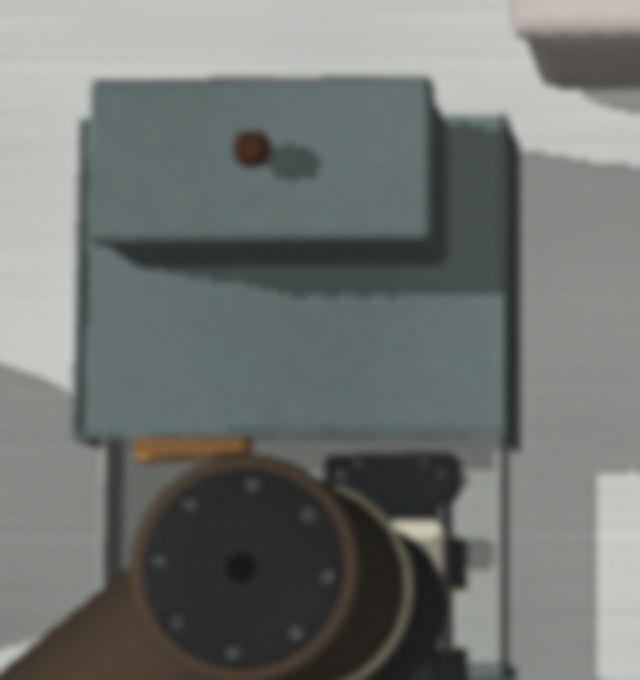

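View pics/w6.png

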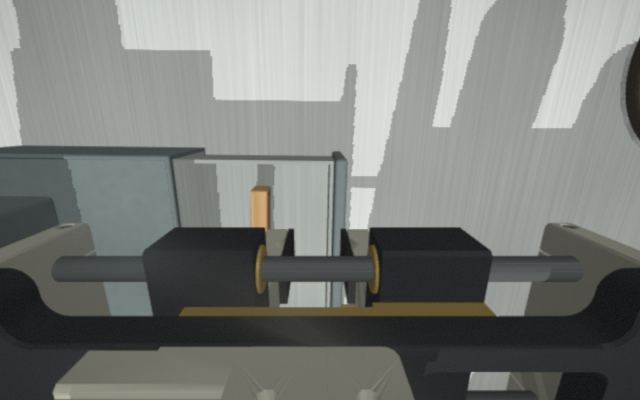

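View pics/s6.png

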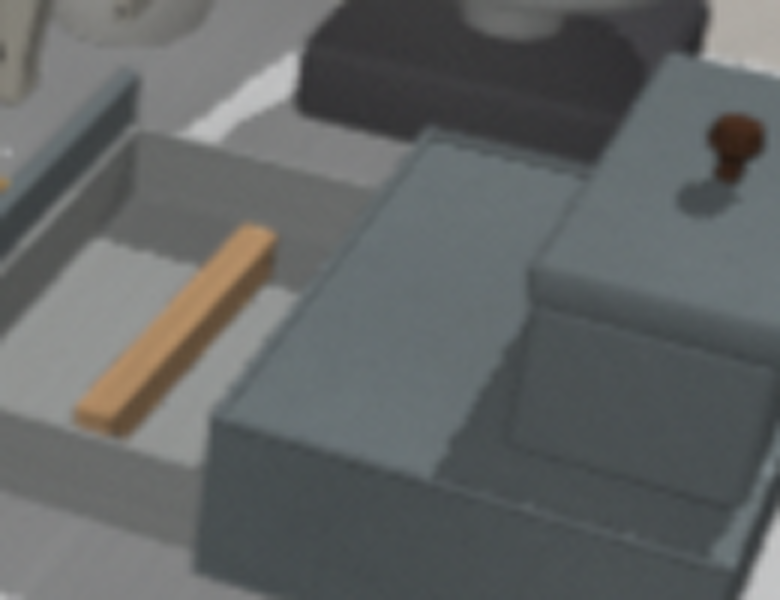

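The scene crop shows the rail's top face from about (95,412) at the near end to (260,232) at the far end. The wrist view shows the near end at about (261,187). In the top view the offcut is at crop (190,448). Now I'll measure the rail.

Run:
```python
from h import *; from plant import *
b=snapshot("scene"); w=snapshot("wrist")
t=lambda x,y,X=330,Y=100,k=6:(X+(x+.5)/k-.5,Y+(y+.5)/k-.5)
P=px2pl(b,[t(76,408),t(113,420),t(243,226),t(275,238)],.038);print(P[:,:2].round(4),P.mean(0).round(4))
hsv=cv2.cvtColor(b["color"],cv2.COLOR_RGB2HSV); m=(hsv[...,1]>90)&(hsv[...,0]<20); m[:135]=0;m[175:]=0;m[:,:340]=0;m[:,380:]=0
# bright = top face
V=hsv[...,2]; print(len(V[m]),np.percentile(V[m],[5,25,50,75,95]))
thr=(np.percentile(V[m],10)+np.percentile(V[m],90))/2
q=np.argwhere(m&(V>thr))[:,::-1]; Q=px2pl(b,q,.038)[:,:2]
print(cv2.minAreaRect((Q*1000).astype(np.float32)),Q.mean(0))
print("wrist",px2pl(w,[(252,187),(269,187),(252,225),(269,225)],.038).round(4))
print(w2px(w,[(0.505,0.25,.038)]))
```

```text
[[0.5367 0.1489]
 [0.556  0.1482]
 [0.5437 0.3451]
 [0.5629 0.3418]] [0.5498 0.246  0.038 ]
341 [ 97. 104. 166. 173. 177.]
((549.5084228515625, 245.69900512695312), (196.0756072998047, 18.42507553100586), 87.75680541992188) [0.54957651 0.24243713]
wrist [[0.5514 0.145  0.038 ]
 [0.5317 0.1447 0.038 ]
 [0.5538 0.1922 0.038 ]
 [0.5333 0.1919 0.038 ]]
[[292.90023882 268.2805102 ]]
```

Run:
```python
from h import *
go((0.547,0.2455,0.05),-2)
```

```text
t 7.58 tcp [0.4762 0.1437 0.1658] F [-0.2  0.1  0.1] M [ 0.15 -0.06 -0.03] op 0.0287 shift [115.8 -72.2 100.9] rv [ 2.78 -0.   -0.01]
```

Request:
carry_out:
  series:
    - [[10,-40,50,1,0,0],[20,-72,101,2.7,0,0],[40,-72,101,2.7,0,0],[80,-72,101,2.7,0,0],[110,-72,101,2.7,0,0],[116,-72,101,2.7,0,0],[116,-72,101,2.7,0,0]]
  hand: 0

```text
clock: 8.45
tool_pos: [0.5474, 0.2453, 0.0503]
orientation: [-140.1, 90.0, -52.0]
force: [0.4, -0.3, 0.0]
opening: 0.0437
```

Run:
```python
from h import *; from plant import *
go((0.547,0.2455,0.00),-2)
b=snapshot("scene"); crop(b,330,430,85,185,8,"pics/s7.png")
s=snapshot("wrist"); cv2.imwrite("pics/w7.png",s["color"][:,:,::-1]); 
p=get_obs()["tool_pos"]
print(((w2px(b,[p,p+[0,0,.0245]])-[330,85]+.5)*8-.5).round())
print("rail end",px2pl(s,[(0,0)],.038)[0].round(3))
```

```text
t 8.45 tcp [0.5474 0.2453 0.0503] F [ 0.4 -0.3  0. ] M [ 0.06 -0.06 -0.  ] op 0.0437 shift [50.3  0.4  0.2] rv [ 0.07 -0.01  0.01]
[[240. 513.]
 [245. 456.]]
rail end [0.74  0.093 0.038]
```

View pics/s7.png

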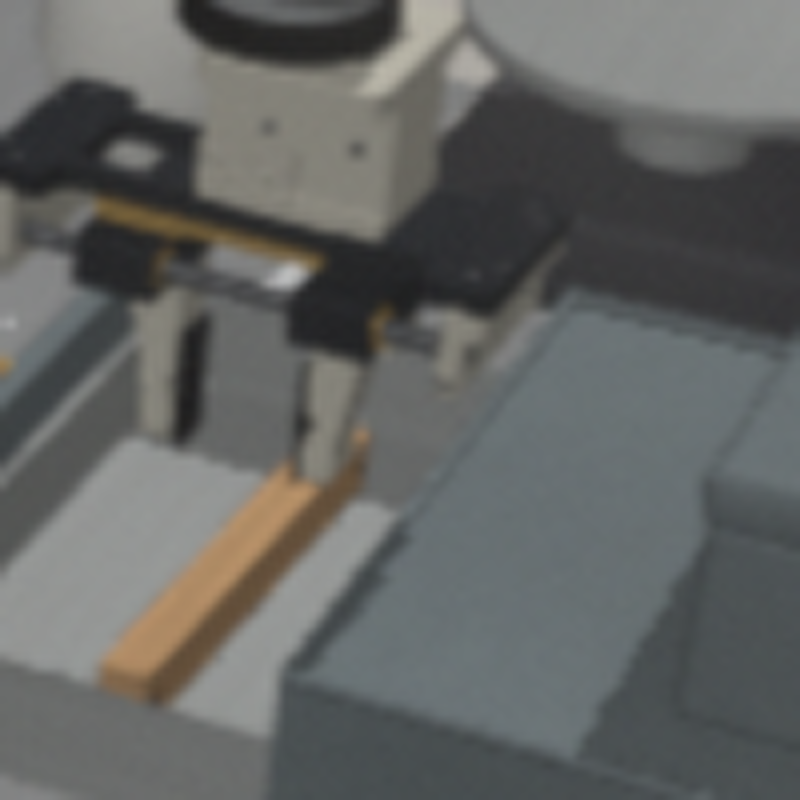

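View pics/w7.png

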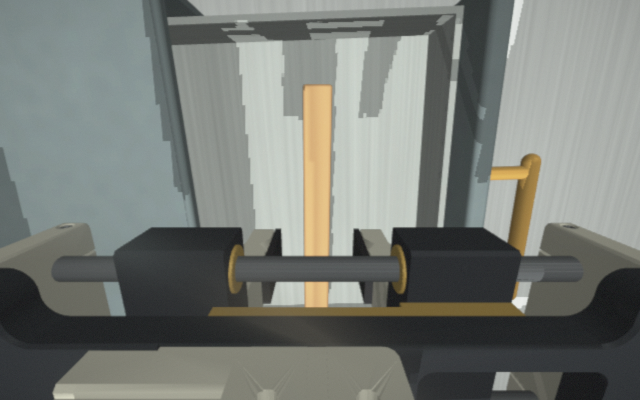

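The scene view shows fingertips at mid (243,458), against a predicted (245,456) with the 24.5 mm offset, so that offset is confirmed. The wrist view shows the rail centred between the fingers at column 317. Before going deep I need the clearance of the gripper's end brackets over the chest and drawer front.

Run:
```python
from h import *; from plant import *
b=snapshot("scene")
K,A,e=cam(b)
p=get_obs()["tool_pos"]; print(p)
def ray_at_x(u,x):
    d=A@np.linalg.inv(K)@np.array([u[0],u[1],1]); return e+d*(x-e[0])/d[0]
t=lambda x,y,X=330,Y=85,k=8:(X+(x+.5)/k-.5,Y+(y+.5)/k-.5)
for n,u in dict(foot=(450,385),rodR=(435,350),fingR=(322,478),fingL=(165,438),blockRbot=(350,355),bracketTopCorner=(480,305)).items():
  for dx in (0,.022,.032,.085,.095): print(n,dx,ray_at_x(t(*u),p[0]+dx*(-1 if n=='fingL' else 1)).round(4))
w=snapshot("wrist")
print("drawer front", px2pl(w,[(462,10),(450,240),(485,150),(515,8),(470,200)],.081).round(4))
print("chest edge", px2pl(w,[(150,30),(188,190)],.085).round(4))
print("rail", px2pl(w,[(305,86),(332,86),(304,220),(331,220)],.038).round(4))
```

```text
[0.54808026 0.24543339 0.05140448]
foot 0 [ 0.5481  0.4997 -0.0215]
foot 0.022 [0.5701 0.4223 0.0232]
foot 0.032 [0.5801 0.3872 0.0435]
foot 0.085 [0.6331 0.2009 0.1511]
foot 0.095 [0.6431 0.1657 0.1714]
rodR 0 [0.5481 0.4694 0.0104]
rodR 0.022 [0.5701 0.3939 0.0532]
rodR 0.032 [0.5801 0.3596 0.0726]
rodR 0.085 [0.6331 0.1777 0.1756]
rodR 0.095 [0.6431 0.1433 0.195 ]
fingR 0 [0.5481 0.3374 0.0176]
fingR 0.022 [0.5701 0.2699 0.06  ]
fingR 0.032 [0.5801 0.2392 0.0792]
fingR 0.085 [0.6331 0.0765 0.1811]
fingR 0.095 [0.6431 0.0458 0.2004]
fingL 0 [0.5481 0.1628 0.1259]
fingL 0.022 [0.5261 0.2198 0.0901]
fingL 0.032 [0.5161 0.2457 0.0739]
fingL 0.085 [ 0.4631  0.3831 -0.0123]
fingL 0.095 [ 0.4531  0.409  -0.0286]
blockRbot 0 [0.5481 0.3542 0.0642]
blockRbot 0.022 [0.5701 0.2857 0.1037]
blockRbot 0.032 [0.5801 0.2545 0.1217]
blockRbot 0.085 [0.6331 0.0893 0.2168]
blockRbot 0.095 [0.6431 0.0582 0.2348]
bracketTopCorner 0 [0.5481 0.5288 0.0037]
bracketTopCorner 0.022 [0.5701 0.4497 0.0468]
bracketTopCorner 0.032 [0.5801 0.4137 0.0664]
bracketTopCorner 0.085 [0.6331 0.2232 0.1704]
bracketTopCorner 0.095 [0.6431 0.1872 0.19  ]
drawer front [[0.4724 0.122  0.081 ]
 [0.4666 0.2449 0.081 ]
 [0.4523 0.1909 0.081 ]
 [0.4465 0.122  0.081 ]
 [0.4573 0.2198 0.081 ]]
chest edge [[0.6254 0.1264 0.085 ]
 [0.6199 0.207  0.085 ]]
rail [[0.5528 0.1492 0.038 ]
 [0.5347 0.1498 0.038 ]
 [0.558  0.2445 0.038 ]
 [0.5374 0.2452 0.038 ]]
```

The carriages sit about 47 mm above the tips and the end brackets about 70 mm. A tip height of 24 mm therefore clears the chest top (85 mm) and the drawer front (81 mm). The rail centre is x≈0.548 and already aligned, so I descend.

Request:
carry_out:
  series:
    - [[15,0,0,0,0,0],[28,0,0,0,0,0],[38,0,0,0,0,0],[44,0,0,0,0,0],[47,0,0,0,0,0],[50,0,0,0,0,0],[50,0,0,0,0,0]]
  hand: 0.18

```text
clock: 9.52
tool_pos: [0.5473, 0.2446, -0.0001]
orientation: [-74.8, 90.0, 13.2]
force: [0.0, 0.1, -0.2]
opening: 0.0357
```

Run:
```python
from h import *; from plant import *
go((0.547,0.2455,0.00),-2)
b=snapshot("scene"); crop(b,330,430,85,185,8,"pics/s8.png")
```

```text
t 9.53 tcp [ 5.473e-01  2.446e-01 -1.000e-04] F [ 0.   0.1 -0.2] M [ 0.14 -0.03 -0.02] op 0.0357 shift [-0.1  0.3  0.9] rv [-0.  0.  0.]
```

View pics/s8.png

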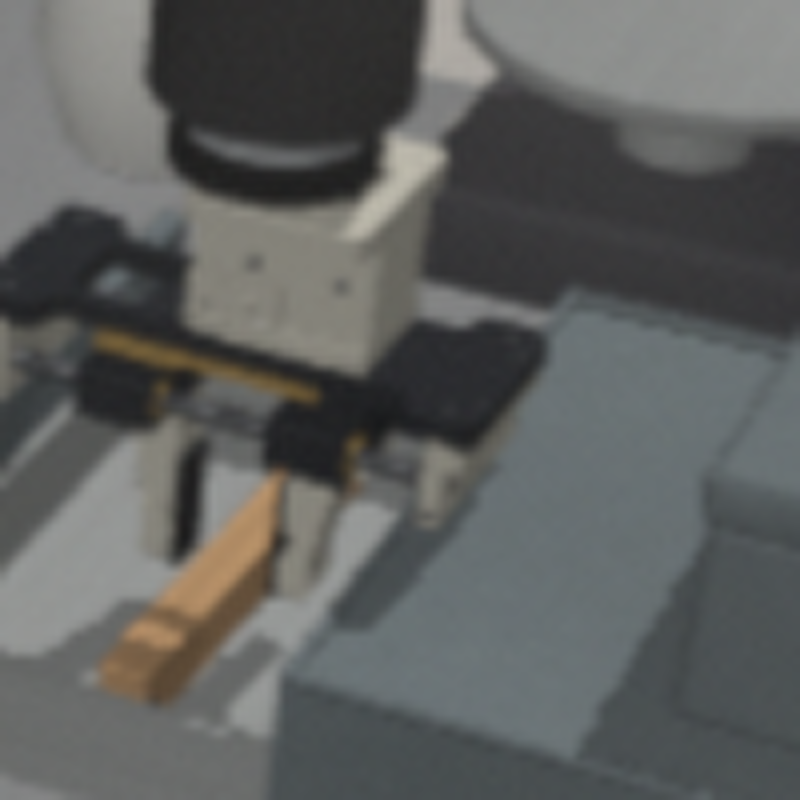

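The fingers straddle the rail with no contact force. Next I close the gripper.

Request:
carry_out:
  series:
    - [[2,0,0,0,0,0],[2,0,0,0,0,0],[2,0,0,0,0,0],[2,0,0,0,0,0],[2,0,0,0,0,0]]
  hand: 1

```text
clock: 10.2
tool_pos: [0.5473, 0.2446, -0.0021]
orientation: [-84.1, 90.0, 3.9]
force: [-0.1, -0.1, -0.4]
opening: 0.0197
```

Request:
carry_out:
  series:
    - [[-10,0,0,0,0,0],[-30,0,0,0,0,0],[-60,0,0,0,0,0],[-95,0,0,0,0,0],[-130,0,0,0,0,0],[-130,0,0,0,0,0],[-130,0,0,0,0,0]]

```text
clock: 11.08
tool_pos: [0.5469, 0.2445, 0.1279]
orientation: [26.8, 90.0, 114.8]
force: [-0.4, -0.4, -1.4]
opening: 0.02
```

Run:
```python
from h import *; from plant import *
go((0.5686,-0.2763,0.125),-2)
b=snapshot("scene"); crop(b,320,430,65,165,7,"pics/s9.png")
s=snapshot("wrist"); cv2.imwrite("pics/w9.png",s["color"][:,:,::-1]); 
print(get_obs()["joint_pos"].round())
```

```text
t 11.07 tcp [0.5469 0.2445 0.1279] F [-0.4 -0.4 -1.4] M [ 0.08 -0.    0.02] op 0.02 shift [   2.7  -40.  -519.7] rv [-0.02  0.02 -0.01]
[ 43.  17. -15.  -0. -58. -45.]
```

View pics/s9.png

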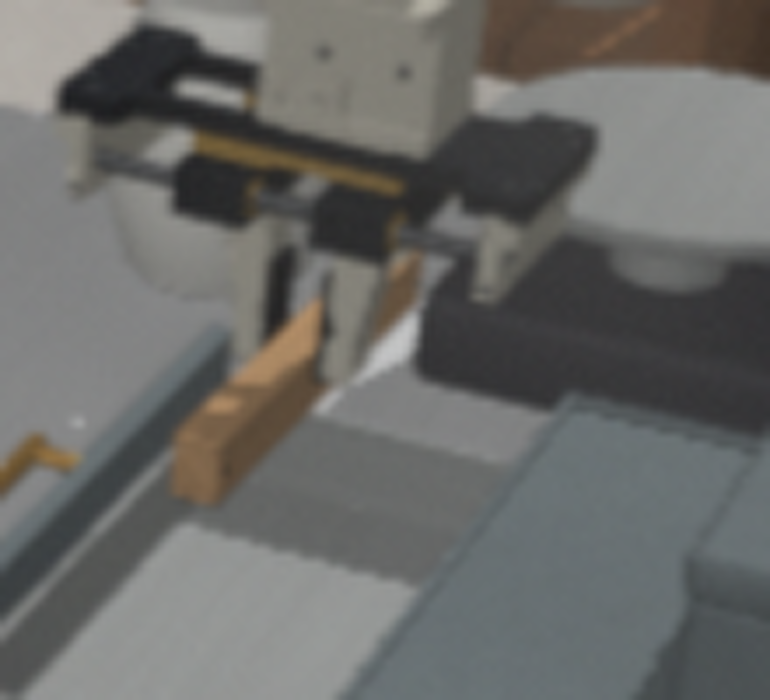

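View pics/w9.png

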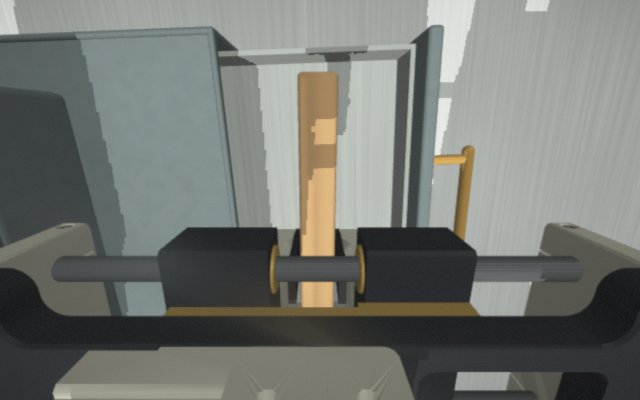

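The rail is held at 20 mm opening and lifted clear. The scene view shows it level, and the wrist view shows its near end at about (319,73). I'll carry it towards the rack at height.

Request:
carry_out:
  series:
    - [[0,-2,-50,0,0,0],[0,-4,-110,0,0,0],[0,-6,-172,0,0,0],[0,-8,-234,0,0,0],[0,-10,-296,0,0,0],[0,-12,-358,0,0,0],[0,-14,-420,0,0,0],[0,-16,-475,0,0,0],[0,-16,-510,0,0,0],[0,-16,-520,0,0,0]]

```text
clock: 12.42
tool_pos: [0.544, -0.2776, 0.1263]
orientation: [83.6, 89.8, 171.4]
force: [-0.6, 0.8, -0.9]
opening: 0.0196
```

Run:
```python
from h import *; from plant import *
go((0.55,-0.278,0.1),-2)
b=snapshot("scene"); crop(b,190,390,180,350,4,"pics/s10.png")
b=snapshot("top"); crop(b,290,430,110,230,5,"pics/t10.png")
s=snapshot("wrist"); cv2.imwrite("pics/w10.png",s["color"][:,:,::-1]); 
print(get_obs()["joint_pos"].round())
```

```text
t 12.43 tcp [ 0.544  -0.2776  0.1263] F [-0.6  0.8 -0.9] M [ 0.19 -0.04 -0.02] op 0.0196 shift [26.3 -6.1 -0.2] rv [-0.16  0.02 -0.15]
[ -9.  18. -13.  -0. -59.   6.]
```

View pics/s10.png

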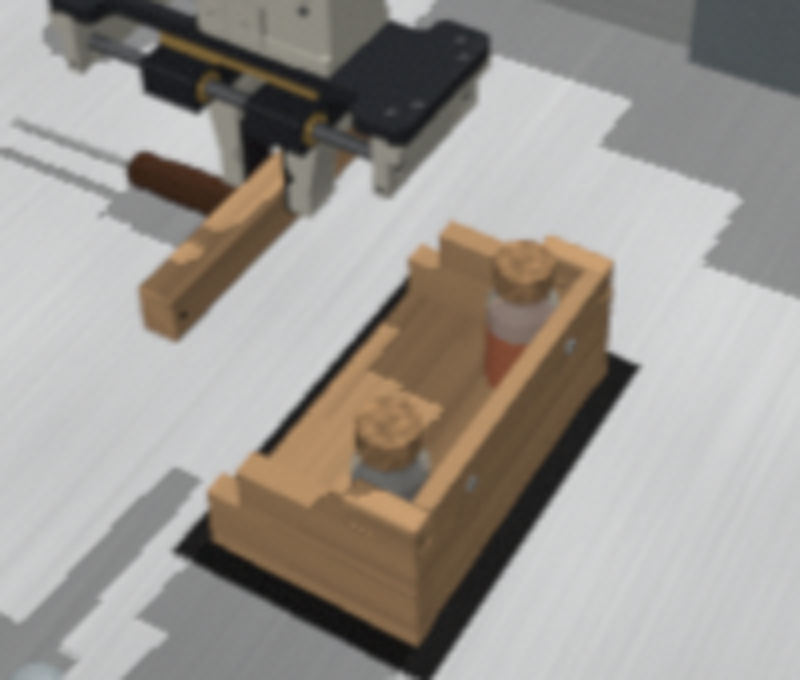

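View pics/w10.png

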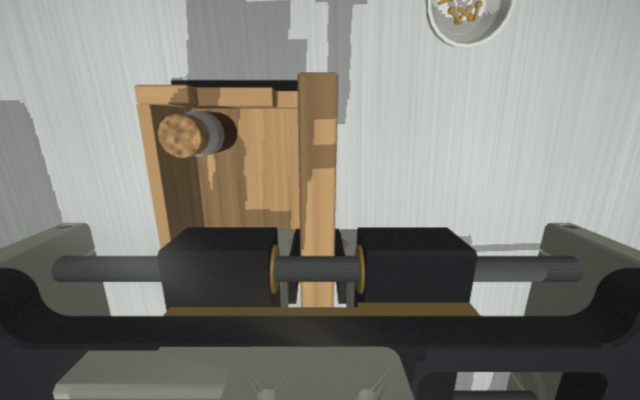

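View pics/t10.png

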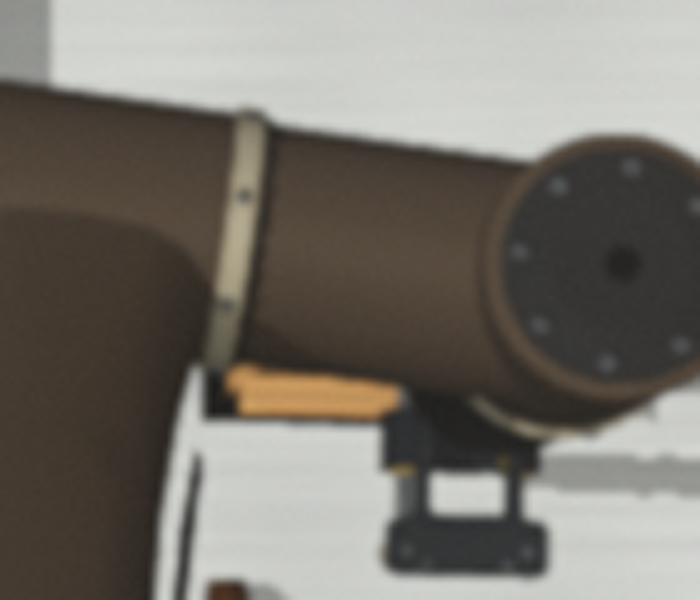

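The wrist view shows the right shoulder edge at column ~273 (rows 88–105), the back corner at (137,86), and the rail's end at row 73, columns 299–338. The scene view shows the rail level with its ends clear.

Run:
```python
from h import *; from plant import *
s=snapshot("wrist"); p=get_obs()["tool_pos"]
crop(s,120,350,60,120,3.4,"pics/w11.png")
print("tcp",p.round(4))
zt=p[2]+.040
print("rail end",px2pl(s,[(299,73),(338,73),(302,220),(336,220)],zt).round(4))
print("shoulder R top outer/inner",px2pl(s,[(272,88),(273,105)],.070).round(4))
print("back outer",px2pl(s,[(137,87)],.09).round(4))
b=snapshot("scene"); t=lambda x,y,X=190,Y=180,k=4:(X+(x+.5)/k-.5,Y+(y+.5)/k-.5)
print("scene rail near end top corners",px2pl(b,[t(141,290),t(180,308)],zt).round(4), "bottom",px2pl(b,[t(180,338)],zt-.028).round(4))
print("scene ledge-front R outer", px2pl(b,[t(209,492)],.042).round(4),"shoulder R top outer",px2pl(b,[t(240,464)],.070).round(4),"back R outer",px2pl(b,[t(425,528)],.09).round(4),"shoulder L outer?",px2pl(b,[t(445,225)],.07).round(4),"back L rear",px2pl(b,[t(611,262)],.09).round(4))
```

```text
tcp [ 0.5449 -0.2749  0.1273]
rail end [[ 0.55   -0.3715  0.1673]
 [ 0.5311 -0.3709  0.1673]
 [ 0.5524 -0.2959  0.1673]
 [ 0.5334 -0.2952  0.1673]]
shoulder R top outer/inner [[ 0.5777 -0.3761  0.07  ]
 [ 0.5779 -0.3629  0.07  ]]
back outer [[ 0.6759 -0.3783  0.09  ]]
scene rail near end top corners [[ 0.5345 -0.3731  0.1673]
 [ 0.5562 -0.374   0.1673]] bottom [[ 0.5491 -0.3687  0.1393]]
scene ledge-front R outer [[ 0.5595 -0.3755  0.042 ]] shoulder R top outer [[ 0.5776 -0.3719  0.07  ]] back R outer [[ 0.6802 -0.3757  0.09  ]] shoulder L outer? [[ 0.5843 -0.1817  0.07  ]] back L rear [[ 0.684  -0.1836  0.09  ]]
```

View pics/w11.png

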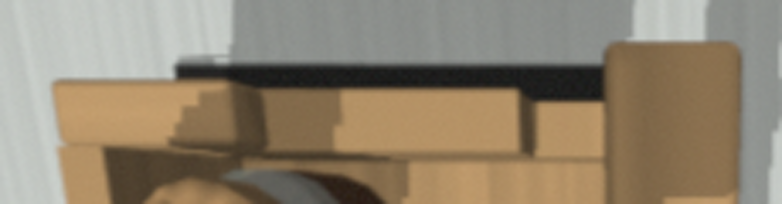

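The rail end at y≈-0.371 needs to reach the rack side at y≈-0.376, so I shift it -4.5 mm. It needs about 26 mm to the shoulders. I'll go down with a gap of about 6 mm.

Request:
carry_out:
  series:
    - [[0,-10,-2,0,0,0],[0,-20,-4.5,0,0,0],[30,-20,-4.5,0,0,0],[60,-20,-4.5,0,0,0],[80,-20,-4.5,0,0,0],[88,-20,-4.5,0,0,0],[88,-20,-4.5,0,0,0],[88,-20,-4.5,0,0,0]]

```text
clock: 13.68
tool_pos: [0.5659, -0.281, 0.0409]
orientation: [-106.2, 89.9, -18.2]
force: [-0.4, 0.5, -0.4]
opening: 0.02
```

Run:
```python
from h import *; from plant import *
go((0.57,-0.278,0.03),-2)
b=snapshot("scene"); crop(b,220,360,210,350,5,"pics/s12.png")
b=snapshot("top"); crop(b,310,430,130,210,6,"pics/t12.png")
s=snapshot("wrist"); crop(s,120,400,30,230,2.8,"pics/w12.png");
```

```text
t 13.68 tcp [ 0.5659 -0.281   0.0409] F [-0.4  0.5 -0.4] M [ 0.06 -0.06 -0.02] op 0.02 shift [10.9 -4.   3.1] rv [ 0.02 -0.03  0.09]
```

View pics/s12.png

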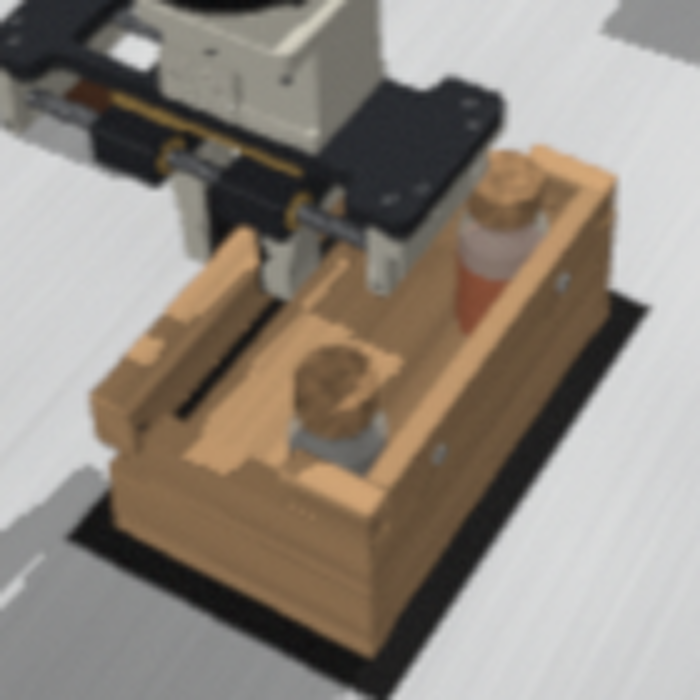

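View pics/w12.png

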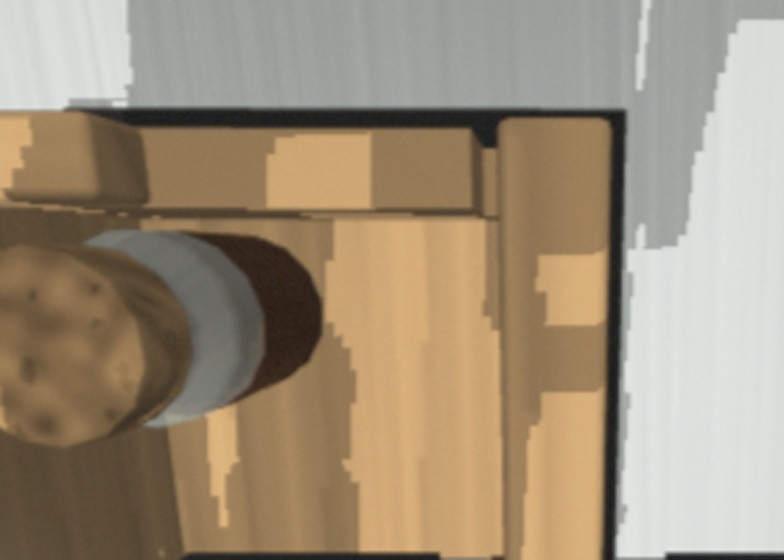

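View pics/t12.png

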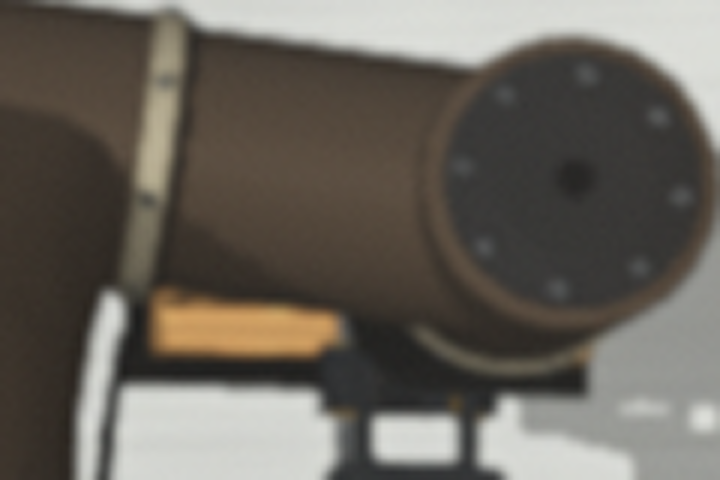

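The wrist crop shows the rail end at row 118 and the rack's side at row 126. The shoulder edge is at column 478 and the rail's rear face at column 500.

Run:
```python
from h import *; from plant import *
s=snapshot("wrist"); p=get_obs()["tool_pos"]; print(p)
t=lambda x,y,X=120,Y=30,k=2.8:(X+(x+.5)/k-.5,Y+(y+.5)/k-.5)
Q=px2pl(s,[t(500,119),t(609,119),t(500,545),t(604,545)],p[2]+.040);print("rail",Q.round(4))
print("shoulder outer/inner",px2pl(s,[t(474,128),t(477,211)],.070).round(4),"ledge",px2pl(s,[t(490,148),t(490,217)],.042).round(4))
```

```text
[ 0.56540195 -0.28089515  0.04066762]
rail [[ 0.5713 -0.3775  0.0807]
 [ 0.5523 -0.3768  0.0807]
 [ 0.5755 -0.2987  0.0807]
 [ 0.5546 -0.298   0.0807]]
shoulder outer/inner [[ 0.5768 -0.3778  0.07  ]
 [ 0.5771 -0.3631  0.07  ]] ledge [[ 0.576  -0.3778  0.042 ]
 [ 0.5768 -0.3633  0.042 ]]
```

Ends are flush within 1 mm and the gap to the shoulder is about 5.5 mm. Now I lower it gently.

Request:
carry_out:
  series:
    - [[4,0,0,0,0,0],[7,0,0,0,0,0],[8.5,0,0,0,0,0],[9,0,0,0,0,0],[9,0,0,0,0,0]]

```text
clock: 14.5
tool_pos: [0.5649, -0.2809, 0.0308]
orientation: [104.3, 90.0, -167.7]
force: [0.1, -0.1, -0.5]
opening: 0.0193
```

Request:
carry_out:
  series:
    - [[0.5,0,0,0,0,0],[1,0,0,0,0,0],[1,0,0,0,0,0]]

```text
clock: 14.88
tool_pos: [0.565, -0.2808, 0.0299]
orientation: [-108.3, 90.0, -20.3]
force: [0.5, 0.4, -0.1]
opening: 0.0197
```

Request:
carry_out:
  series:
    - [[0.5,0,0,0,0,0],[1,0,0,0,0,0],[1,0,0,0,0,0]]

```text
clock: 15.25
tool_pos: [0.565, -0.2809, 0.0298]
orientation: [-125.8, 90.0, -37.8]
force: [-2.7, 2.7, 7.7]
opening: 0.02
```

Request:
carry_out:
  series:
    - [[0.4,0,0,0,0,0],[0.8,0,0,0,0,0],[0.8,0,0,0,0,0]]

```text
clock: 15.62
tool_pos: [0.5651, -0.2809, 0.0298]
orientation: [-125.5, 90.0, -37.4]
force: [-4.9, 3.1, 12.8]
opening: 0.0196
```

Contact is at rep z=0.030, exactly the predicted ledge height. I'll ease off, then slide back towards the shoulders.

Request:
carry_out:
  series:
    - [[-1.2,0,0,0,0,0],[-1.6,0,0,0,0,0],[-1.6,-1.5,0,0,0,0],[-1.6,-3,0,0,0,0],[-1.6,-3,0,0,0,0]]

```text
clock: 16.25
tool_pos: [0.566, -0.281, 0.0298]
orientation: [87.6, 89.8, 175.6]
force: [-7.0, 1.1, 9.8]
opening: 0.0199
```

Request:
carry_out:
  series:
    - [[0,-0.5,0,0,0,0],[0,-1,0,0,0,0],[0,-1,0,0,0,0]]

```text
clock: 16.62
tool_pos: [0.5671, -0.2811, 0.0299]
orientation: [88.6, 89.8, 176.6]
force: [-6.4, 1.8, 10.2]
opening: 0.0196
```

Request:
carry_out:
  series:
    - [[0,-0.5,0,0,0,0],[0,-1,0,0,0,0],[0,-1,0,0,0,0]]

```text
clock: 17.0
tool_pos: [0.5681, -0.2812, 0.0299]
orientation: [90.0, 89.8, 178.0]
force: [-7.2, 1.0, 9.1]
opening: 0.0196
```

It's sliding with friction because the vertical load is still about 9 N. I'll unload that first.

Request:
carry_out:
  series:
    - [[-0.5,0,0,0,0,0],[-0.8,0,0,0,0,0],[-0.8,0,0,0,0,0]]

```text
clock: 17.38
tool_pos: [0.5701, -0.281, 0.0301]
orientation: [55.7, 90.0, 143.7]
force: [1.0, -0.9, -0.5]
opening: 0.0198
```

Run:
```python
from h import *
go((0.57,-0.278,0.03),-2)
```

```text
t 17.38 tcp [ 0.5701 -0.281   0.0301] F [ 1.  -0.9 -0.5] M [ 0.07 -0.02 -0.01] op 0.0198 shift [0.1 0.2 2.9] rv [-0.    0.   -0.01]
```

Request:
carry_out:
  series:
    - [[0,-0.4,0,0,0,0],[0,-0.8,0,0,0,0],[0,-0.8,0,0,0,0]]

```text
clock: 17.75
tool_pos: [0.5708, -0.281, 0.0304]
orientation: [53.4, 90.0, 141.4]
force: [-0.5, 0.3, -1.2]
opening: 0.0194
```

Request:
carry_out:
  series:
    - [[0,-0.4,0,0,0,0],[0,-0.8,0,0,0,0],[0,-0.8,0,0,0,0]]

```text
clock: 18.12
tool_pos: [0.5712, -0.281, 0.0304]
orientation: [79.7, 90.0, 167.7]
force: [-1.1, 0.2, 0.4]
opening: 0.0198
```

Request:
carry_out:
  series:
    - [[0,-0.3,0,0,0,0],[0,-0.6,0,0,0,0],[0,-0.6,0,0,0,0]]

```text
clock: 18.5
tool_pos: [0.5712, -0.281, 0.0304]
orientation: [82.4, 89.9, 170.4]
force: [-5.0, 1.0, 3.1]
opening: 0.02
```

Run:
```python
from h import *; from plant import *
go((0.57,-0.278,0.03),-2)
s=snapshot("wrist"); crop(s,200,400,40,240,3,"pics/w13.png")
b=snapshot("scene"); crop(b,220,360,210,350,5,"pics/s13.png")
```

```text
t 18.5 tcp [ 0.5712 -0.281   0.0304] F [-5.   1.   3.1] M [0.29 1.97 0.01] op 0.02 shift [0.4 1.3 3. ] rv [-0.01  0.01 -0.09]
```

View pics/w13.png

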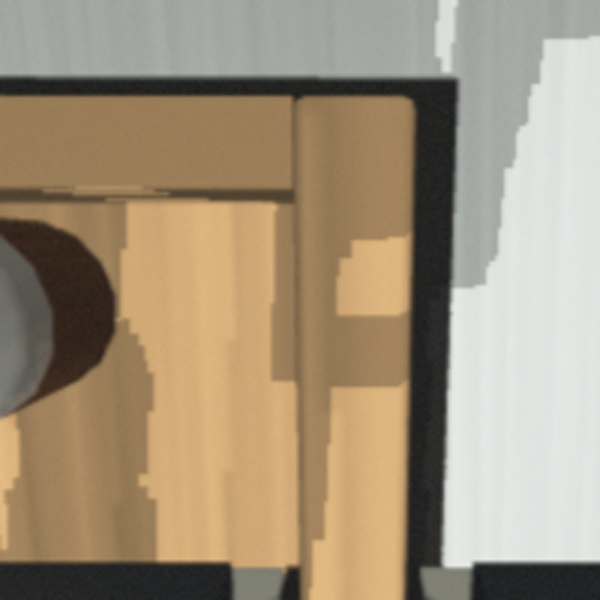

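View pics/s13.png

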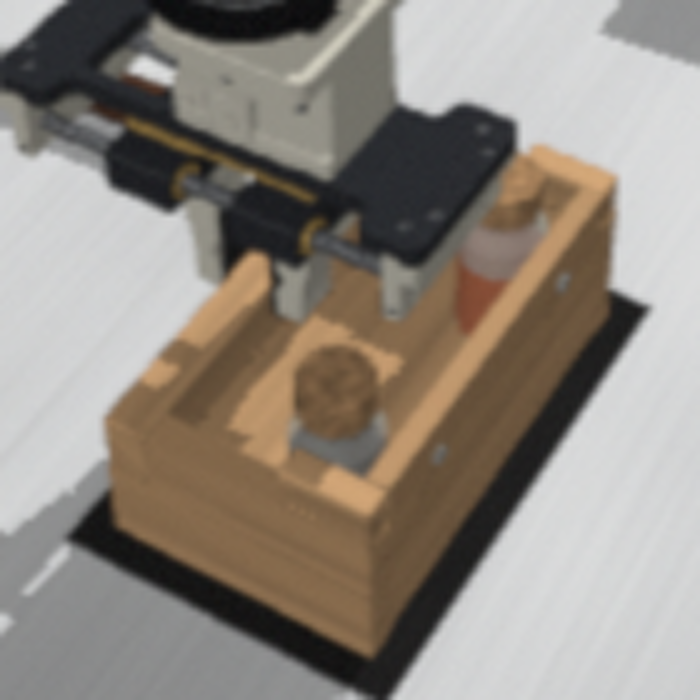

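The right end is seated and flush. The moment about z is about 0 with a 5 N push, so both shoulders share the load evenly. I'll raise the push to about 10 N.

Request:
carry_out:
  series:
    - [[0,-0.3,0,0,0,0],[0,-0.6,0,0,0,0],[0,-0.6,0,0,0,0],[0,-0.6,0,0,0,0],[0,-0.6,0,0,0,0]]

```text
clock: 19.23
tool_pos: [0.5712, -0.281, 0.0303]
orientation: [82.8, 89.9, 170.8]
force: [-7.1, 0.7, 4.2]
opening: 0.0195
```

Run:
```python
from h import *
go((0.57,-0.278,0.03),-2)
```

```text
t 19.23 tcp [ 0.5712 -0.281   0.0303] F [-7.1  0.7  4.2] M [ 0.38  2.55 -0.  ] op 0.0195 shift [0.3 1.3 3. ] rv [-0.02  0.02 -0.14]
```

Request:
carry_out:
  series:
    - [[-0.1,-0.4,0,0,0,0],[-0.2,-0.8,0,0,0,0],[-0.2,-1.1,0,0,0,0],[-0.2,-1.1,0,0,0,0],[-0.2,-1.1,0,0,0,0],[-0.2,-1.1,0,0,0,0]]

```text
clock: 19.98
tool_pos: [0.5712, -0.281, 0.0303]
orientation: [82.4, 89.7, 170.4]
force: [-9.4, 0.5, 6.3]
opening: 0.0194
```

Request:
carry_out:
  series:
    - [[0,0,0,0,0,0],[0,0,0,0,0,0],[0,0,0,0,0,0],[0,0,0,0,0,0],[0,0,0,0,0,0],[0,0,0,0,0,0],[0,0,0,0,0,0],[0,0,0,0,0,0]]

```text
clock: 20.98
tool_pos: [0.5712, -0.281, 0.0304]
orientation: [82.5, 89.7, 170.4]
force: [-10.5, 1.1, 6.1]
opening: 0.0196
```

Run:
```python
from h import *; from plant import *
go((0.57,-0.278,0.03),-2)
s=snapshot("wrist"); crop(s,120,400,30,230,2.8,"pics/w14.png")
b=snapshot("scene"); crop(b,220,360,210,350,5,"pics/s14.png")
b=snapshot("top"); crop(b,290,450,130,300,4,"pics/t14.png")
```

```text
t 20.98 tcp [ 0.5712 -0.281   0.0304] F [-10.5   1.1   6.1] M [0.42 3.48 0.05] op 0.0196 shift [0.4 1.3 3. ] rv [-0.04  0.03 -0.25]
```

View pics/w14.png

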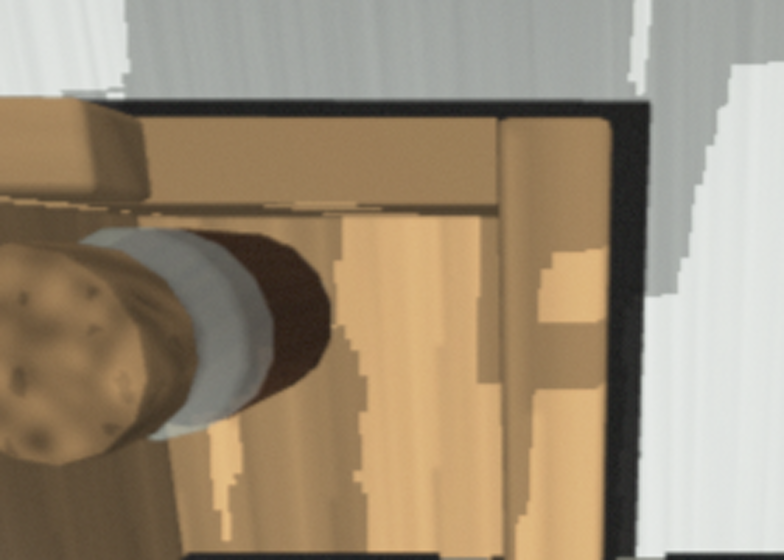

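View pics/t14.png

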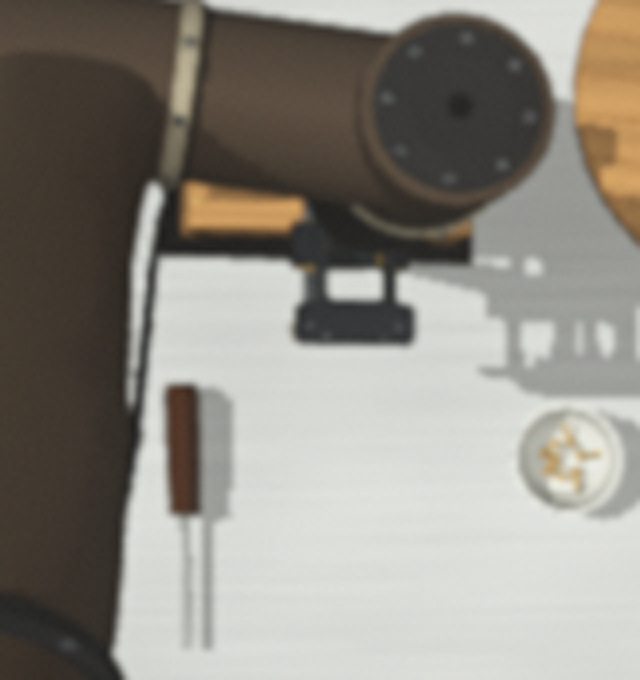

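View pics/s14.png

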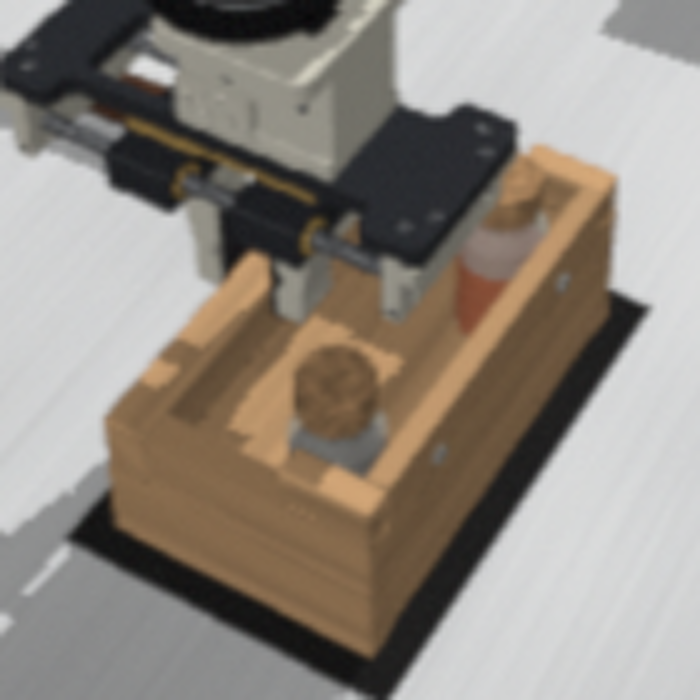

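The rail is home and square in all views: the wrist crop has it tight against the right shoulder with the end flush, and the driver and dish are undisturbed. Fz is 6 N, so ledge friction may be taking part of the push. I'll ease the down-load a little.

Request:
carry_out:
  series:
    - [[-0.3,0,0,0,0,0],[-0.5,-0.1,0,0,0,0],[-0.5,-0.2,0,0,0,0],[-0.5,-0.2,0,0,0,0],[-0.5,-0.2,0,0,0,0],[-0.5,-0.2,0,0,0,0]]

```text
clock: 21.88
tool_pos: [0.5711, -0.281, 0.0304]
orientation: [81.5, 89.7, 169.4]
force: [-8.7, 0.3, 3.3]
opening: 0.0197
```

Run:
```python
from h import *
go((0.57,-0.278,0.03),-2)
```

```text
t 21.88 tcp [ 0.5711 -0.281   0.0304] F [-8.7  0.3  3.3] M [0.1  3.21 0.01] op 0.0197 shift [0.4 1.2 3. ] rv [-0.04  0.04 -0.28]
```

Request:
carry_out:
  series:
    - [[0,-0.3,0,0,0,0],[-0.1,-0.6,0,0,0,0],[-0.1,-0.8,0,0,0,0],[-0.1,-0.8,0,0,0,0],[-0.1,-0.8,0,0,0,0],[-0.1,-0.8,0,0,0,0],[-0.1,-0.8,0,0,0,0],[-0.1,-0.8,0,0,0,0]]

```text
clock: 22.88
tool_pos: [0.5711, -0.281, 0.0304]
orientation: [81.5, 89.6, 169.5]
force: [-10.9, -0.4, 4.0]
opening: 0.0196
```

Request:
carry_out:
  series:
    - [[0,0,0,0,0,0],[0,0,0,0,0,0],[0,0,0,0,0,0],[0,0,0,0,0,0],[0,0,0,0,0,0],[0,0,0,0,0,0],[0,0,0,0,0,0],[0,0,0,0,0,0]]

```text
clock: 23.88
tool_pos: [0.5711, -0.281, 0.0304]
orientation: [81.5, 89.6, 169.4]
force: [-11.8, 0.1, 4.7]
opening: 0.0199
```

Run:
```python
from h import *
go((0.57,-0.278,0.03),-2)
```

```text
t 23.88 tcp [ 0.5711 -0.281   0.0304] F [-11.8   0.1   4.7] M [0.21 3.99 0.07] op 0.0199 shift [0.4 1.2 2.9] rv [-0.05  0.05 -0.36]
```

Run:
```python
from plant import *
print(close_job()); print(get_obs()["force"], get_obs()["clock"])
```

```text
the job is handed in; nothing more can be done
None
the job is handed in; nothing more can be done
```

I opened the drawer, lifted out the long rail and set it in the rack's notches. I handed in at 23.9 s with the gripper still holding it and pushing it back against the shoulders.

**Last readings before handing in:**
- The push measured 10.9 N, then 11.8 N a second later, with 4.7 N downward on the ledges. Some of that push is taken by ledge friction, so I estimate 8.5 to 12 N on the shoulders.
- The moment about the vertical was about 0.07 N m, so the load is shared nearly evenly between the two shoulders.
- The gripper opening was 20 mm, the rail's thickness, and the tool tilt was 0.36°.
- In the last pictures the visible (right) end was flush and tight to its shoulder. The rail touched down at the predicted ledge height. The jars, screwdriver and dish did not look moved.

**What disagreed or could not be confirmed:**
- The reported tool point is about 24.5 mm below the real fingertips, so the first attempt on the handle closed on nothing. I measured the offset in the scene camera and corrected for it.
- The robot arm hid the left end from the cameras. That it rests on its shoulder is inferred from the near-zero moment, not seen.

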